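# Fit the reading lamp and raise its telescopic stand

### The job

Take the tube lamp, the one with a collar, out of the wooden desk rack and, with the stand still fully down, lower it lens end first into the ring on the stand's arm until its collar rests on the ring, and let go of it. Then grip the stand's handle so that its side button is squeezed in and pull it straight up past the first stop to the second stop, with the lamp still in the ring. Finish while holding the handle there, button squeezed, since the stand sinks when let go; leave everything else on the desk where it is.

Things in the scene. Friction and masses are not known exactly. Their poses are not given: they have to be found in the camera images.
- lamp_centre (a point): Centre of the tube lamp (50 mm above its lower end, half-way up). Round aluminium tube, 23 mm across, 100 mm long, upright, about 0.1 kg; lower (lens) end tapers to 14 mm over the last 12 mm; a collar 34 mm across and 6 mm thick goes round it, its underside 55 mm above the lower end. The plain 39 mm of tube above the collar is the grip. It hangs by its collar in one of the three holes of the rack, lamp centre 61 mm above the desk. z points up along the tube.
- lamp_grip (a point): Point on the lamp's axis 30 mm above its centre (80 mm above its lower end), the middle of the plain part above the collar: where to grip it.
- rack: Wooden block 200 (x) x 60 (y) x 66 (z) mm, fixed to the desk, origin under its centre, with three holes 27 mm across and 60 mm deep on its x axis at -65, 0 and +65 mm; lamp, marker and glue stick stand in them in any order. Grip across the row, along its y axis.
- stand: Telescopic lamp stand, fixed to the desk; origin under its mast at desk height. Its board is 220 (x) x 210 (y) x 10 mm, from y -40 to +170 mm; the upright mast (steel sleeve 34 mm across up to 100 mm height, two tubes inside) stands at the origin. On top of the mast are the handle and a flat arm that points along +y and ends in the ring. All of these keep the stand's heading.
- ring (a point): Centre of the ring's hole at its top face: hole 27 mm across, upright, through a plate 52 x 52 x 14 mm; 84 mm from the mast axis along the stand's +y, 126 mm above the desk when the stand is down. With the collar resting on it the lamp centre is 5 mm below this point.
- handle (a point): Middle of the handle, on the mast axis, 158 mm above the desk when the stand is down: black upright block 34 (x) x 28 (y) mm, from 32 mm below to 26 mm above this point. Its axes are the stand's. Grip it along x, one finger on the button and one on the -x face. It moves only straight up and down; pulling up takes about 5 to 9 N.
- button_face (a point): Middle of the outer face of the squeeze button, on the handle's +x side: grey, 20 mm wide (y), 40 mm tall, standing out 6 mm, so handle and button measure 40 mm, 34 mm squeezed. 2 N starts it, 6 N holds it fully in.
- button (a joint): How far the button is squeezed in, m: 0 out, 0.006 fully in; it springs out when let go. Below about 0.004 it locks the stand at its lowest position.
- upper (a joint): Extension of the upper (inner) tube, with handle and arm, out of the lower tube, m: 0 down, 0.060 fully out. It comes out first; fully out is the first stop. When let go the stand sinks by itself and its lock catches it some 20 mm above fully down; squeeze the button to move it again.
- lower (a joint): Extension of the lower (outer) tube out of the sleeve, m: 0 down, 0.060 fully out. It follows after the first stop, some 3 N stiffer; fully out is the second stop (handle 120 mm higher than at the start).
- marker: black round marker, 24 mm across, 120 mm tall, no collar, standing in a rack hole; origin at its foot; leave it alone.
- gluestick: white round glue stick, 24 mm across, 92 mm tall, no collar, standing in a rack hole; origin at its foot; leave it alone.
- mug: white mug, 80 mm across, 92 mm tall; origin at its foot; leave it alone.
- stapler: desk stapler, 130 mm long, 50 mm tall; origin at its foot; leave it alone.
- tape: roll of tape lying flat, 90 mm across, 22 mm tall; origin at its foot; leave it alone.
- paperweight: round steel paperweight, 64 mm across, 34 mm tall; origin at its foot; leave it alone.
- handstamp: wooden hand stamp standing upright, 44 mm across, 80 mm tall; origin at its foot; leave it alone.
- lamp: The tube lamp itself; origin at the middle of its lower end, z up along the tube.
There are look-alikes about, which are no part of the job. What is shaped like the lamp but purple is not meant.

How it is judged (in metres and radians):
On the way, in this order (a step that is already met when the one before it is completed fails the run):
1. the lamp sits in the ring, collar down, let go, with the stand still down (horizontal distance between lamp_centre and ring below 0.006 m and z of lamp_centre in the frame of ring between -0.012 and -0.001 m and angle between lamp_centre's own z axis and vertical below 0.12 rad and contact force between the fingers and lamp below 0.1 N and value of joint each of upper, lower below 0.02 m), for 0.2 s.
2. the handle is gripped with its button squeezed in (contact force between the fingers and stand above 3 N and value of joint button above 0.004 m), for 0.1 s.
3. the upper tube is out to the first stop (value of joint upper above 0.054 m), for 0.05 s.
4. the lower tube is out to the second stop (value of joint lower above 0.053 m), for 0.1 s.
At the end, for the whole second after the job is handed in: Both tubes within 7 mm of fully out, the fingers gripping the handle (over 3 N) with the button at least 4 mm in, the lamp upright (within 7 degrees) and at rest in the ring (within 6 mm of its centre, 7 mm in height), not touched by the fingers, everything else within 30 mm of where it was (all of step 2 and value of joint each of upper, lower above 0.053 m and horizontal distance between lamp_centre and ring below 0.006 m and z of lamp_centre in the frame of ring between -0.012 and -0.001 m and angle between lamp_centre's own z axis and vertical below 0.12 rad and contact force between the fingers and lamp below 0.1 N and linear speed of lamp below 0.03 m/s and distance of each of marker, gluestick, mug, stapler, tape, paperweight, handstamp from where it was at the start of the episode below 0.03 m); the arm keeps its last pose, push and grip.
It fails at once if something else on the desk was disturbed (moved over 30 mm) (distance of any of marker, gluestick, mug, stapler, tape, paperweight, handstamp from where it was at the start of the episode above 0.03 m).
It fails at once if the lamp was dropped into the ring from above (let go with its collar over 15 mm too high) (horizontal distance between lamp_centre and ring below 0.02 m and z of lamp_centre in the frame of ring above 0.01 m and contact force between the fingers and lamp below 0.05 N).
It also fails if it takes over 48 s, if anything falls off the work surface, if the arm or the gripper's body presses on something with over 40 N, if the wrist force passes 120 N, or if a joint passes its speed limit or range.

### The arm

A 6-joint arm with a two-finger parallel gripper is mounted at the origin on the work surface. World frame = base frame: x ahead of the robot, y to its left, z up, the work surface at z = 0. Lengths are in mm, angles in degrees, forces in N, time in s.
With the tool pointing down it reaches from about 300 to 850 mm from the base axis. Payload 4.2 kg.
Tool frame: the origin (TCP) lies between the finger pads; the fingertips stand 8 mm ahead of it and the grasp point (between the pads) lies 11 mm behind it; x points along the fingers, y is the direction in which the jaws open and shut, and the axes are right-handed (so a half turn about x gives the same grasp; the last joint's range is limited). The gripper opens to 91 mm and grips with 3 to 60 N. Pads are 32 mm wide; open, the fingers measure 118 mm over their backs; the gripper's body (76 mm by 178 mm) begins 60 mm behind the grasp point.
Start: joints at [67.781, 18.312, 89.639, -0, 72.044, -1.146], TCP at [206.752, 536.559, 221.976] pointing down, gripper open.
Joint ranges: [-177.97, 177.97], [-48.28, 115.42], [12.27, 149.76], [-77.06, 257.06], [2.81, 150.46], [-146.56, 146.56]. Speed limits (degrees/s): [147.25, 147.25, 180, 180, 180, 180].

### API

Orientations are given as [roll, pitch, yaw] about the fixed x, y, z axes, in that order (R = Rz(yaw) Ry(pitch) Rx(roll)).
In Python, from workcell import env gives the robot as it stands.
- The arm moves only by the tool arm_command, never from a script. Its arguments are lists of equal length, an entry for each row: "slide": the shift along the tool's x, y, z in cm, a list of three; "turn": the turn, a rotation vector about the tool's x, y, z in rad, a list of three; "grip": the closure in counts, from 0 (fully open) to 255 (shut). A call has 1 to 20 rows; each row is the pose to reach, as a shift and turn from the pose commanded when the call began, along the tool's axes at that moment; what a row does not reach only later rows make up. A row lasts 1/12 s, in which the tool goes at most 41.7 mm and 7.16 degrees, less where a joint would pass 70% of its speed; a pose out of reach is approached as far as the arm can. A call with a gripper value outside its range is refused whole. The fingers move at their own pace and stop on an object; "newtons" is the grip in N (left out, the last holds). Time passes only in rows, so rows that repeat a pose let the fingers close. It gives the time, the measured TCP pose, the force and the opening at its end, in the units of the state.
- env.state(): the state, without advancing time (a new reading comes with each control period).
- env.grab_frame(name): name is "side" or "top" or "wrist"; returns (picture, depth): 400x640x3 uint8, red, green, blue; 400x640 float32, mm along the optical axis (not along the pixel's ray), 0 where there is no reading.
- env.calibration(name): a dict with "K" (3x3 intrinsics, pixels), "camera_from_world" (4x4, takes a point from world to camera coordinates); the wrist camera has in their place "T_tool_cam" (4x4, takes a point from camera to tool coordinates, whose origin is the TCP and whose axes are the tool frame's). Camera axes: x right, y up, looking along -z (the intrinsics and any distortion apply to the point x, -y, -z); pixel columns grow to the right and rows downward; lengths in mm; the calibration is good to about 2 mm. A picture is of the moment at which its call begins: read the wrist's pose just before it. calibration takes no time and is no camera call.
- env.job_done(): hands the job in, once; it reports no verdict.
Trained networks look in the newest picture that a camera, given by its name, has taken for a name from the list of things; names that differ only in an ending like _2 or _b are one class to them, and where a whole thing is asked for, a point or a joint stands for the part that bears it (a point fixed in the world has none). Each returns a list of dicts, best first, with "p" (0 to 1); they miss things now and then, are a little off and sometimes report something else, mostly with a low value. They report only what shows in the picture. A call takes as long as a camera call. They do not tell look-alikes from the thing itself.
- env.search_frame(camera, label): "point" ([x, y, z] in mm, in world coordinates, good to about 4 mm: the middle of the surface that is visible of it).
The state is a dict: "time_s": time; "qpos": joint angles; "qvel": joint speeds; "effort": joint torques, N m; "ee_pos": TCP position; "ee_rot": TCP orientation; "force": force on the tool from outside, world axes, zero at the start; "torque": the same for the moment, N m; "gripper_width": finger opening in mm.
Only numpy, scipy, OpenCV 4.12 (cv2) and the standard library are available. Lean on these libraries where they do the work, as an engineer would, in place of code of your own. Each camera call takes 0.05 s, during which the arm holds its last target.

## Working session

There is one attempt and no reset: what is moved stays moved. The work goes in short steps, Python scripts to look and compute and a tool call to move; the robot and the scene stay as the last step left them, time stands still between calls to the robot, and variables do not carry over. Pictures are saved under pics/ and viewed, and the job is handed in when it is done.

Besides the shell and the picture viewer there is one more tool, called after "Emit:" as a command line: name --argument value ..., lists and objects as JSON in quotes. arm_command: Moves the arm, as the interface text tells. Its arguments: {"type":"object","properties":{"slide":{"type":"array","items":{"type":"array","items":{"type":"number"}}},"turn":{"type":"array","items":{"type":"array","items":{"type":"number"}}},"grip":{"type":"array","items":{"type":"number"}},"newtons":{"type":"number"}},"required":["slide","turn","grip"]}

```bash
ls; mkdir -p pics
cat > h.py <<'E'
import numpy as np, cv2
from workcell import env
def unproj(cam,u,v,d,st=None):
    c=env.calibration(cam); K=np.array(c["K"])
    x=(u-K[0,2])/K[0,0]*d; y=(v-K[1,2])/K[1,1]*d
    p=np.array([x,-y,-d,1])
    if cam=="wrist":
        from scipy.spatial.transform import Rotation as R
        T=np.eye(4); T[:3,:3]=R.from_euler('xyz',st["ee_rot"],degrees=True).as_matrix(); T[:3,3]=st["ee_pos"]
        return (T@np.array(c["T_tool_cam"])@p)[:3]
    return (np.linalg.inv(np.array(c["camera_from_world"]))@p)[:3]
def cloud(cam,d,st=None):
    v,u=np.mgrid[0:400,0:640]; c=env.calibration(cam); K=np.array(c["K"])
    P=np.stack([(u-K[0,2])/K[0,0]*d,-(v-K[1,2])/K[1,1]*d,-d,np.ones_like(d)],-1)
    if cam=="wrist":
        from scipy.spatial.transform import Rotation as R
        T=np.eye(4); T[:3,:3]=R.from_euler('xyz',st["ee_rot"],degrees=True).as_matrix(); T[:3,3]=st["ee_pos"]
        M=T@np.array(c["T_tool_cam"])
    else: M=np.linalg.inv(np.array(c["camera_from_world"]))
    return (P@M.T)[...,:3]
E
python3 - <<'E'
from h import *
print(env.state())
for n in ["top","side","wrist"]:
    st=env.state()
    im,d=env.grab_frame(n); cv2.imwrite(f"pics/{n}0.png",im[...,::-1]); np.save(f"{n}0.npy",d)
    print(n,env.calibration(n))
    if n!="wrist":
        for l in ["lamp","rack","ring","handle","stand","button_face"]:
            print(l,[(np.round(r["point"]),round(r["p"],2)) for r in env.search_frame(n,l)][:4])
E
```

```text
pics
{'time_s': 0.0, 'qpos': array([ 6.77788685e+01,  1.83504677e+01,  8.97061177e+01, -5.40902168e-04,
        7.20431777e+01, -1.14488508e+00]), 'qvel': array([-0.02923254,  0.04713075, -0.02300278,  0.03235065,  0.01382054,
       -0.0297859 ]), 'effort': array([-2.78956995e-04, -4.12468493e+01, -2.31963712e+01,  7.27287331e-02,
        4.57354845e-02, -1.58072667e-04]), 'ee_pos': array([206.58365821, 536.08543745, 221.13398134]), 'ee_rot': array([ -90.84953679,   89.90023556, -111.92561596]), 'force': array([ 0.8315357 ,  0.6237673 , -0.45538667]), 'torque': array([-0.00668093, -0.02781733,  0.0261103 ]), 'gripper_width': 91.13793918121114}
top {'K': array([[416.50067032,   0.        , 321.75231108],
       [  0.        , 416.50067032, 199.85835889],
       [  0.        ,   0.        ,   1.        ]]), 'camera_from_world': array([[ 2.29232373e-02, -9.99715042e-01,  6.66028778e-03,
        -1.15506987e+01],
       [ 9.91312742e-01,  2.35926119e-02,  1.29392567e-01,
        -5.52648977e+02],
       [-1.29512829e-01,  3.63633163e-03,  9.91571079e-01,
        -1.37811687e+03],
      
[... 1287 characters left out ...]
]
handle []
stand [(array([ 532., -180.,   14.]), 0.88), (array([523., 282.,  90.]), 0.33)]
button_face [(array([ 572., -233.,  158.]), 0.58), (array([359., 158.,  23.]), 0.26)]
wrist {'K': array([[332.51052498,   0.        , 313.28641854],
       [  0.        , 332.51052498, 199.09015007],
       [  0.        ,   0.        ,   1.        ]]), 'T_tool_cam': array([[ 5.37895342e-04,  2.43768068e-01, -9.69833408e-01,
        -1.62195477e+02],
       [ 9.99999833e-01, -3.34383102e-04,  4.70579097e-04,
         4.55706999e-01],
       [-2.09583746e-04, -9.69833500e-01, -2.43768207e-01,
        -7.00478627e+01],
       [ 0.00000000e+00,  0.00000000e+00,  0.00000000e+00,
         1.00000000e+00]])}
```

View pics/top0.png

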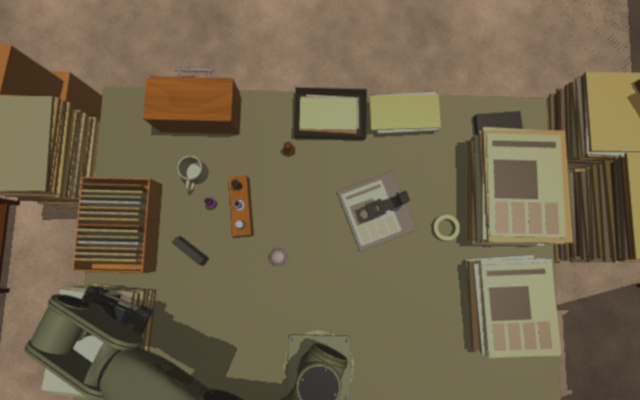

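View pics/side0.png

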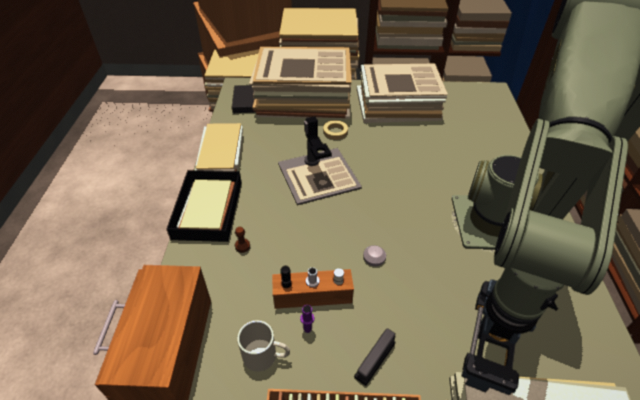

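View pics/wrist0.png

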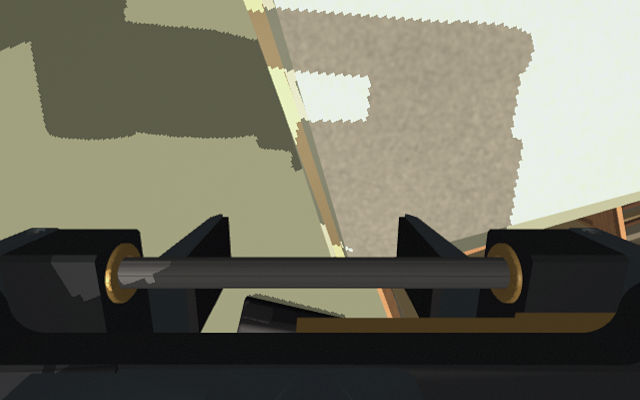

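Run:
```python
import cv2,numpy as np
a=cv2.imread("pics/top0.png");b=cv2.imread("pics/side0.png")
A=cv2.resize(a[160:260,330:460],None,fx=3,fy=3,interpolation=2);B=cv2.resize(b[105:205,260:390],None,fx=3,fy=3,interpolation=2)
C=cv2.resize(a[165:255,180:310],(390,300),interpolation=2);D=cv2.resize(b[250:350,240:370],None,fx=3,fy=3,interpolation=2)
cv2.imwrite("pics/crop0.png",np.vstack([np.hstack([A,B]),np.hstack([C,D])]))
from h import *
d=np.load("top0.npy");P=cloud("top",d)
for v in range(184,226,4):
    print(v,[ (u,int(P[v,u,0]),int(P[v,u,1]),int(P[v,u,2])) for u in range(354,416,4) if P[v,u,2]>60])
```

```text
184 []
188 []
192 [(398, 563, -230, 180), (402, 563, -242, 183), (406, 563, -253, 186)]
196 [(394, 559, -228, 124), (398, 550, -229, 185), (402, 550, -241, 186), (406, 550, -253, 189)]
200 [(374, 544, -163, 129), (378, 544, -176, 127), (382, 544, -189, 128), (386, 545, -202, 128), (390, 545, -215, 125), (394, 545, -226, 132), (398, 541, -234, 161), (402, 538, -241, 185), (406, 538, -252, 189)]
204 [(366, 531, -139, 121), (370, 531, -151, 124), (374, 532, -165, 121), (378, 532, -177, 125), (382, 532, -189, 126), (386, 532, -202, 124), (390, 532, -214, 130), (394, 532, -227, 128), (398, 531, -237, 141)]
208 [(366, 519, -139, 119), (370, 519, -152, 122), (382, 519, -190, 125), (386, 519, -202, 126), (390, 519, -214, 133)]
212 [(370, 505, -152, 125), (378, 506, -177, 126), (382, 506, -190, 124)]
216 [(370, 493, -151, 126), (374, 493, -164, 127)]
220 []
224 []
```

View pics/crop0.png

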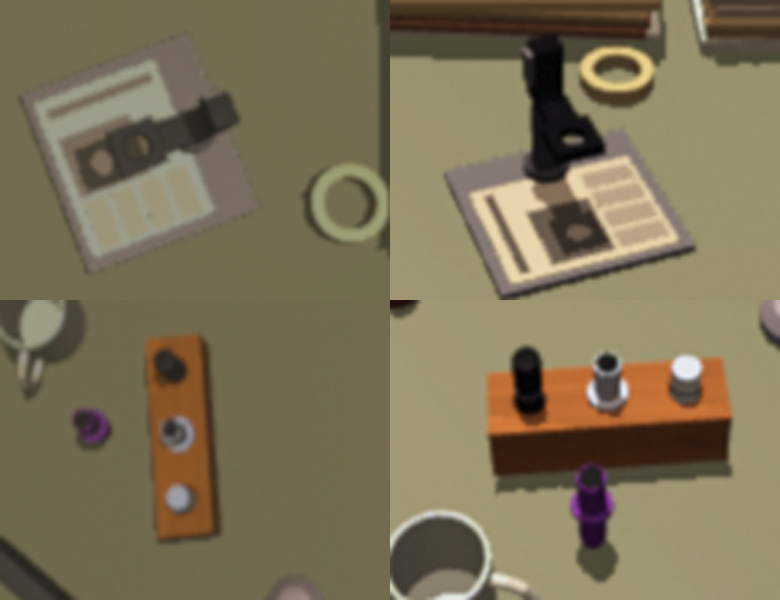

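Run:
```python
from h import *
for cam in ["top","side"]:
    d=np.load(cam+"0.npy");P=cloud(cam,d)
    m=(abs(P[...,2]-66)<6)&(P[...,0]>440)&(P[...,0]<600)&(P[...,1]>180)&(P[...,1]<420)&(d>0)
    n,l,s,c=cv2.connectedComponentsWithStats(m.astype(np.uint8));k=1+np.argmax(s[1:,4]);Q=P[l==k]
    print(cam,"rack",s[k,4],cv2.minAreaRect(Q[:,:2].astype(np.float32)),Q[:,2].mean())
    m=(abs(P[...,2]-11)<5)&(P[...,0]>380)&(P[...,0]<680)&(P[...,1]>-340)&(P[...,1]<0)&(d>0)
    n,l,s,c=cv2.connectedComponentsWithStats(m.astype(np.uint8));k=1+np.argmax(s[1:,4]);Q=P[l==k]
    print("board",s[k,4],cv2.minAreaRect(Q[:,:2].astype(np.float32)),Q[:,2].mean())
    m=(P[...,2]>174)&(P[...,0]>480)&(P[...,0]<640)&(P[...,1]>-330)&(P[...,1]<-180)
    Q=P[m];print("handle top",len(Q),np.median(Q,0),Q.min(0),Q.max(0),cv2.minAreaRect(Q[:,:2].astype(np.float32)))
    m=(abs(P[...,2]-126)<8)&(P[...,0]>450)&(P[...,0]<640)&(P[...,1]>-330)&(P[...,1]<-100)
    Q=P[m];print("ringarm",len(Q),np.median(Q,0),cv2.minAreaRect(Q[:,:2].astype(np.float32)))
    m=(P[...,2]>74)&(P[...,0]>440)&(P[...,0]<600)&(P[...,1]>230)&(P[...,1]<300)
    Q=P[m];print("lamp",len(Q),np.median(Q,0),Q.min(0),Q.max(0))
```

```text
top rack 682 ((519.367919921875, 274.3000183105469), (166.33372497558594, 61.25273513793945), 6.94028902053833) 66.72835024667025
board 2895 ((528.4000854492188, -186.4220733642578), (228.60858154296875, 216.83944702148438), 23.2982177734375) 11.40883386986383
handle top 119 [ 550.71586988 -244.43849751  183.8091778 ] [ 530.37827035 -262.92519231  174.96547077] [ 574.00247868 -228.1286802   192.29381144] ((552.142578125, -244.89207458496094), (39.69349670410156, 28.61754035949707), 27.951480865478516)
ringarm 377 [ 529.33461159 -186.97038739  126.61379719] ((532.470947265625, -202.42494201660156), (52.26974105834961, 126.31368255615234), 21.801116943359375)
lamp 182 [526.8007559  272.85927365 103.32563319] [450.32162955 255.21326049  74.20139643] [598.65198195 298.71412088 130.67613668]
side rack 1029 ((519.1814575195312, 277.1769714355469), (165.29151916503906, 64.35511779785156), 7.106847763061523) 65.90775388946268
board 2580 ((523.0526123046875, -182.8260040283203), (221.03419494628906, 217.19029235839844), 22.127910614013672) 10.535773423215565
handle top 88 [ 548.73542095 -238.1964256   181.96865478] [ 529.54089789 -258.80915218  174.03558848] [ 570.4292999  -225.62637461  186.12269728] ((550.419921875, -241.77127075195312), (39.21713638305664, 29.49629020690918), 14.32966423034668)
ringarm 323 [ 527.87698154 -183.34438781  125.28508845] ((528.9361572265625, -197.81365966796875), (54.54548263549805, 128.7533721923828), 22.73069953918457)
lamp 429 [527.82730765 284.58399094  99.74413349] [447.08782665 258.43246817  74.05741739] [599.94130137 298.57049867 129.67324373]
```

```bash
cat >> h.py <<'E'
from scipy.spatial.transform import Rotation as Ro
def TR(st=None):
    st=st or env.state(); return Ro.from_euler('xyz',st["ee_rot"],degrees=True).as_matrix(),np.array(st["ee_pos"])
def go(target,jawdir=None,ref=None):
    """print slide (cm) and turn to reach target TCP, tool down, tool y along jawdir (deg yaw)"""
    st=env.state();R,p=TR(st)
    print("slide cm",np.round(R.T@(np.array(target)-p)/10,2), "pos",np.round(p,1),"q6",np.round(st["qpos"],1), "w",round(st["gripper_width"],1),"F",np.round(st["force"],1),"t",st["time_s"])
    if jawdir is not None:
        for k in (0,180):
            a=np.radians(jawdir+k);y=np.array([np.cos(a),np.sin(a),0]);x=np.array([0,0,-1.]);z=np.cross(x,y)
            print("  jaw",jawdir+k,"turn",np.round(Ro.from_matrix(R.T@np.stack([x,y,z],1)).as_rotvec(),3))
E
python3 - <<'E'
from h import *
print(TR()[0].round(3))
for cam in ["top","side"]:
    d=np.load(cam+"0.npy");P=cloud(cam,d)
    m=(abs(P[...,2]-66)<6)&(P[...,0]>380)&(P[...,0]<660)&(P[...,1]>180)&(P[...,1]<420)&(d>0)
    n,l,s,c=cv2.connectedComponentsWithStats(m.astype(np.uint8));k=1+np.argmax(s[1:,4]);Q=P[l==k]
    print(cam,"rack",s[k,4],cv2.minAreaRect(Q[:,:2].astype(np.float32)),Q[:,2].mean())
go([521,276,230],96.5)
E
```

```text
[[ 0.     0.36   0.933]
 [ 0.     0.933 -0.36 ]
 [-1.     0.    -0.   ]]
top rack 871 ((526.2807006835938, 275.2847900390625), (200.58242797851562, 61.69285202026367), 7.010013103485107) 66.70142214798004
side rack 1356 ((523.1798706054688, 277.67547607421875), (200.3915252685547, 64.35511779785156), 7.106847763061523) 65.85183890006688
slide cm [ -0.8  -13.01  38.69] pos [206.7 536.5 222. ] q6 [67.8 18.3 89.6  0.  72.  -1.1] w 91.2 F [ 0.1 -0.1  0.6] t 0.75
  jaw 96.5 turn [-0.481  0.    -0.   ]
  jaw 276.5 turn [ 2.66 -0.   -0.  ]
```

Emit:
arm_command --slide '[[-0.8, -13, 38.7], [-0.8, -13, 38.7], [-0.8, -13, 38.7], [-0.8, -13, 38.7], [-0.8, -13, 38.7], [-0.8, -13, 38.7], [-0.8, -13, 38.7], [-0.8, -13, 38.7], [-0.8, -13, 38.7], [-0.8, -13, 38.7], [-0.8, -13, 38.7], [-0.8, -13, 38.7], [-0.8, -13, 38.7], [-0.8, -13, 38.7], [-0.8, -13, 38.7]]' --turn '[[-0.48, 0, 0], [-0.48, 0, 0], [-0.48, 0, 0], [-0.48, 0, 0], [-0.48, 0, 0], [-0.48, 0, 0], [-0.48, 0, 0], [-0.48, 0, 0], [-0.48, 0, 0], [-0.48, 0, 0], [-0.48, 0, 0], [-0.48, 0, 0], [-0.48, 0, 0], [-0.48, 0, 0], [-0.48, 0, 0]]' --grip '[0, 0, 0, 0, 0, 0, 0, 0, 0, 0, 0, 0, 0, 0, 0]'

```text
time_s: 2.0
ee_pos: [519.9, 277.2, 230.1]
ee_rot: [130.0, 90.0, 136.5]
force: [-0.2, -0.5, 0.6]
gripper_width: 91.3
```

Run:
```python
from h import *
st=env.state()
im,d=env.grab_frame("wrist"); cv2.imwrite("pics/wrist1.png",im[...,::-1]); np.save("wrist1.npy",d)
P=cloud("wrist",d,st); np.save("P1.npy",P)
m=(abs(P[...,2]-66)<3)&(abs(P[...,0]-524)<130)&(abs(P[...,1]-276)<60)&(d>0)
Q=P[m];print("rack",len(Q),cv2.minAreaRect(Q[:,:2].astype(np.float32)))
for lo,hi in [(107,115),(68,75)]:
  m=(P[...,2]>lo)&(P[...,2]<hi)&(np.hypot(P[...,0]-524,P[...,1]-276)<30)
  Q=P[m];print(lo,len(Q),Q.mean(0),Q.min(0),Q.max(0), cv2.minEnclosingCircle(Q[:,:2].astype(np.float32)))
go([524,276,95],97)
```

```text
rack 8278 ((509.54345703125, 274.6914367675781), (172.29954528808594, 60.16021728515625), 6.88163423538208)
107 526 [522.40413533 276.24839838 111.01539975] [511.59622646 265.19451168 107.06168499] [534.2031752  287.35656466 113.15563203] ((522.8079223632812, 276.20928955078125), 11.599557876586914)
68 334 [515.96448444 275.81192402  71.37921636] [505.90639931 260.1743348   68.01440291] [533.49073031 292.67374162  74.84344862] ((522.5311279296875, 276.1898193359375), 16.700254440307617)
slide cm [13.51 -0.17  0.38] pos [520.  277.2 230.1] q6 [ 26.9  19.3  86.9   0.   73.7 -69.6] w 91.3 F [0.  0.1 0.3] t 2.05
  jaw 97 turn [-0.008 -0.    -0.   ]
  jaw 277 turn [ 3.134 -0.     0.   ]
```

View pics/wrist1.png

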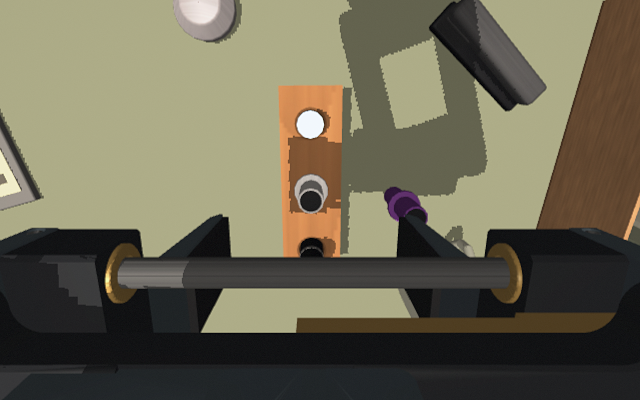

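Run:
```python
from h import *
P=np.load("P1.npy")
Q=P[185:225,380:430].reshape(-1,3);Q=Q[Q[:,2]>40];Q=Q[Q[:,2]<115];print(len(Q),Q.min(0),Q.max(0),Q.mean(0))
go([522.7,276.2,84],97)
```

```text
839 [514.11523109 357.35904033  54.91364741] [546.69272526 390.40353217 101.76206802] [525.60033547 370.12244223  77.46910016]
slide cm [14.61 -0.14  0.25] pos [520.  277.2 230.1] q6 [ 26.9  19.3  86.9   0.   73.7 -69.6] w 91.3 F [0.  0.1 0.3] t 2.05
  jaw 97 turn [-0.008 -0.    -0.   ]
  jaw 277 turn [ 3.134 -0.     0.   ]
```

Emit:
arm_command --slide '[[4, -0.14, 0.25], [8, -0.14, 0.25], [11.5, -0.14, 0.25], [14, -0.14, 0.25], [14.6, -0.14, 0.25], [14.6, -0.14, 0.25], [14.6, -0.14, 0.25], [14.6, -0.14, 0.25], [14.6, -0.14, 0.25], [14.6, -0.14, 0.25], [14.6, -0.14, 0.25], [14.6, -0.14, 0.25]]' --turn '[[0, 0, 0], [0, 0, 0], [0, 0, 0], [0, 0, 0], [0, 0, 0], [0, 0, 0], [0, 0, 0], [0, 0, 0], [0, 0, 0], [0, 0, 0], [0, 0, 0], [0, 0, 0]]' --grip '[60, 90, 100, 100, 100, 100, 255, 255, 255, 255, 255, 255]' --newtons 15

```text
time_s: 3.05
ee_pos: [524.2, 275.2, 85.0]
ee_rot: [22.5, 89.9, 28.9]
force: [-0.9, -1.0, 2.8]
gripper_width: 22.5
```

Emit:
arm_command --slide '[[-2, 0, 0], [-5, 0, 0], [-8, 0, 0], [-12, 0, 0], [-16, 0, 0], [-20, 0, 0], [-20, 0, 0]]' --turn '[[0, 0, 0], [0, 0, 0], [0, 0, 0], [0, 0, 0], [0, 0, 0], [0, 0, 0], [0, 0, 0]]' --grip '[255, 255, 255, 255, 255, 255, 255]'

```text
time_s: 3.63
ee_pos: [526.9, 276.5, 293.2]
ee_rot: [20.4, 89.0, 26.8]
force: [0.7, 0.5, 0.6]
gripper_width: 22.9
```

Run:
```python
from h import *
go([540,-220,290],22.5)
```

```text
slide cm [-3.000e-02 -4.949e+01 -4.250e+00] pos [526.9 276.5 293.2] q6 [ 26.6  17.7  80.3   0.   81.  -69.8] w 22.9 F [0.7 0.5 0.6] t 3.6333
  jaw 22.5 turn [ 1.29   0.01  -0.015]
  jaw 202.5 turn [-1.851  0.016  0.011]
```

Emit:
arm_command --slide '[[0, -49.5, -4], [0, -49.5, -4], [0, -49.5, -4], [0, -49.5, -4], [0, -49.5, -4], [0, -49.5, -4], [0, -49.5, -4], [0, -49.5, -4], [0, -49.5, -4], [0, -49.5, -4], [0, -49.5, -4], [0, -49.5, -4], [0, -49.5, -4], [0, -49.5, -4], [0, -49.5, -4], [0, -49.5, -4]]' --turn '[[1.3, 0, 0], [1.3, 0, 0], [1.3, 0, 0], [1.3, 0, 0], [1.3, 0, 0], [1.3, 0, 0], [1.3, 0, 0], [1.3, 0, 0], [1.3, 0, 0], [1.3, 0, 0], [1.3, 0, 0], [1.3, 0, 0], [1.3, 0, 0], [1.3, 0, 0], [1.3, 0, 0], [1.3, 0, 0]]' --grip '[255, 255, 255, 255, 255, 255, 255, 255, 255, 255, 255, 255, 255, 255, 255, 255]'

```text
time_s: 4.97
ee_pos: [539.4, -220.1, 283.9]
ee_rot: [173.1, 90.0, 105.1]
force: [-0.2, 1.0, -0.2]
gripper_width: 22.9
```

```bash
cat > look.py <<'E'
from h import *
import sys
tag=sys.argv[1]
st=env.state()
im,d=env.grab_frame("wrist"); cv2.imwrite(f"pics/wrist{tag}.png",im[...,::-1])
P=cloud("wrist",d,st); np.save(f"P{tag}.npy",P)
go([517,-165,230],22.5)
E
python3 look.py 2
python3 - <<'E'
from h import *
P=np.load("P2.npy")
m=(abs(P[...,2]-126)<6)&(abs(P[...,0]-525)<80)&(abs(P[...,1]+180)<90)
Q=P[m].astype(np.float32);print(len(Q),cv2.minAreaRect(Q[:,:2]),Q[:,2].mean())
m=(abs(P[...,2]-184)<6)&(abs(P[...,0]-550)<60)&(abs(P[...,1]+243)<60)
Q=P[m].astype(np.float32);print(len(Q),cv2.minAreaRect(Q[:,:2]) if len(Q) else 0)
m=(abs(P[...,2]-10)<4)&(abs(P[...,0]-525)<200)&(abs(P[...,1]+180)<170)
Q=P[m].astype(np.float32);print(len(Q),cv2.minAreaRect(Q[:,:2]) if len(Q) else 0)
E
```

```text
slide cm [ 5.4  -0.02 -5.93] pos [ 539.5 -219.9  284. ] q6 [-23.3  17.2  82.3   0.   80.5 -45.4] w 23.1 F [ 0.1 -0.4 -0.5] t 5.0167
  jaw 22.5 turn [-0.008 -0.    -0.   ]
  jaw 202.5 turn [ 3.134e+00 -0.000e+00  1.000e-03]Traceback (most recent call last):
  File "<stdin>", line 4, in <module>
cv2.error: OpenCV(4.12.0) /io/opencv/modules/imgproc/src/convhull.cpp:143: error: (-215:Assertion failed) total >= 0 && (depth == CV_32F || depth == CV_32S) in function 'convexHull'
```

View pics/wrist2.png

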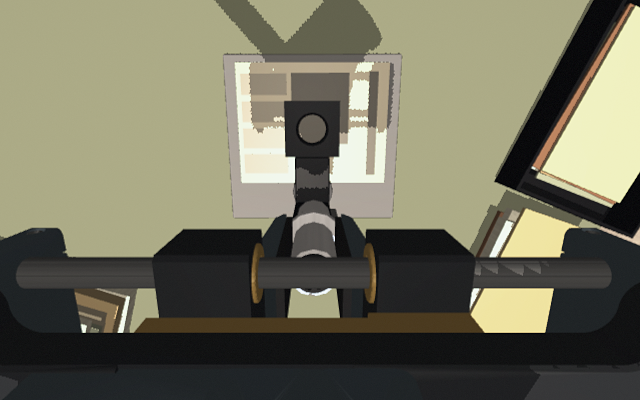

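```bash
cat >> h.py <<'E'
def ray(u,v,st,z):
    c=env.calibration("wrist")
    a=unproj("wrist",u,v,0.001,st);b=unproj("wrist",u,v,1000.,st)
    return a+(b-a)*(z-a[2])/(b[2]-a[2])
E
python3 - <<'E'
from h import *
P=np.load("P2.npy");st=env.state()
print(P[100:160:8,288:340:6,2].astype(int))
g=cv2.cvtColor(cv2.imread("pics/wrist2.png"),6)
w=g[95:165,278:348]
print(w[35,::2],w[::2,34])
m=(w>70).astype(np.uint8); n,l,s,c=cv2.connectedComponentsWithStats(m); k=l[34,34]
print(s[k],c[k]+[278,95])
u,v=c[k]+[278,95]; print("hole",ray(u,v,st,126),ray(u,v,st,119))
# plate: dark
m=(w<60).astype(np.uint8);n,l,s,c=cv2.connectedComponentsWithStats(m);k=1+np.argmax(s[1:,4]);print(s[k])
for (u,v) in [(285,100.5),(339,100.5),(285,156.5),(339,156.5)]: print(ray(u,v,st,126))
for (u,v) in [(222,54),(401,54),(233,216),(391,216)]: print("b",ray(u,v,st,10))
E
python3 - <<'E'
import cv2
b=cv2.imread("pics/wrist2.png");cv2.imwrite("pics/c2.png",cv2.resize(b[90:230,250:390],None,fx=4,fy=4,interpolation=0))
E
```

```text
[[  9  11  10  10  10  11  11  10  10]
 [124 124 127 126 126 125 125 126 124]
 [124 125 124 123  11 124 126 125 125]
 [123 125  10  11  10  12  11 127 126]
 [126 125  10  11  10  11  12 125 125]
 [123 125 125  12  10  12 126 126 126]
 [126 125 125 125 124 124 126 126 125]
 [125 126 127 125 125 125 125 125 125]]
[235 235 236 210  38  40  42  42  42  12  45  98  97  96  96  96  96  96
  97  96  97  96  96  96   8  28  41  40  40  40  38  98  94  93  90] [ 97  98 100  50  43  43  43  42  45  12  89  97  97  97  97  97  96  96
  96  95  95  96  96  97  21  21  40  40  39  38  40  23  40  36  37]
[ 21  20  27  28 590] [311.7440678  128.47457627]
hole [ 515.41617299 -167.17774393  126.        ] [ 515.47696669 -167.43566109  119.        ]
[   6    6   56   64 2684]
[ 483.03030384 -152.99743976  126.        ]
[ 529.27925053 -134.25614684  126.        ]
[ 501.45510888 -201.31794263  126.        ]
[ 549.59999673 -181.79705129  126.        ]
b [ 381.71717805 -130.14044825   10.        ]
b [583.94766419 -48.22801575  10.        ]
b [ 460.37581928 -320.8976988    10.        ]
b [ 661.01329039 -239.49241872   10.        ]
```

View pics/c2.png

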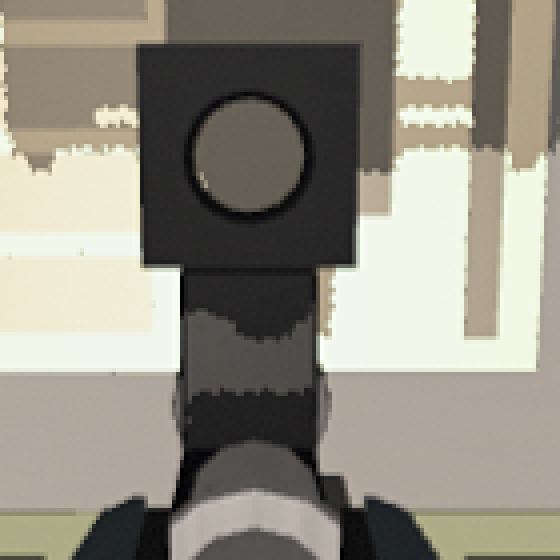

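Run:
```python
from h import *
from scipy.optimize import least_squares
st=env.state();R,p=TR(st)
P=np.load("P2.npy");T=((P-p)@R)
m=(abs(T[...,1])<18)&(abs(T[...,2])<22)&(T[...,0]>8)&(T[...,0]<85)
vv,uu=np.where(m);print(m.sum(),vv.min(),vv.max(),uu.min(),uu.max())
Q=T[m]
for a in range(8,84,6):
    q=Q[(Q[:,0]>=a)&(Q[:,0]<a+6)]
    if len(q)>5: print(a,len(q),"y",np.round([q[:,1].min(),q[:,1].max()],1),"z",np.round([q[:,2].min(),np.median(q[:,2]),q[:,2].max()],1))
q=Q[(Q[:,0]>30)&(Q[:,0]<62)]
f=lambda s:np.hypot(q[:,1]-s[0]-s[2]*(q[:,0]-40),q[:,2]-s[1]-s[3]*(q[:,0]-40))-11.5
s=least_squares(f,[0,0,0,0],loss='soft_l1');print("axis y,z at x=40, slopes",s.x.round(3),np.abs(s.fun).mean())
```

```text
980 201 242 282 343
8 500 y [-17.7  15. ] z [-18.7 -12.2  -0.7]
14 227 y [-12.5  10.7] z [-18.2 -14.5  -1. ]
38 51 y [-8.3  6.5] z [-12.9 -11.7  -9.4]
44 66 y [-10.5   8.7] z [-12.8 -11.3  -7.1]
50 63 y [-11.4   9.6] z [-12.7 -11.2  -4.7]
56 67 y [-11.7   9.9] z [-12.7 -11.2  -3.7]
axis y,z at x=40, slopes [-0.904 -0.828 -0.     0.005] 0.1438055111746254
```

Run:
```python
from h import *
go([516.6,-167.7,207],22.05)
```

```text
slide cm [ 7.7  -0.16 -5.7 ] pos [ 539.5 -219.9  284. ] q6 [-23.3  17.2  82.3   0.   80.5 -45.4] w 23.1 F [ 0.1 -0.4 -0.5] t 5.0167
  jaw 22.05 turn [ 0. -0. -0.]
  jaw 202.05 turn [-3.142e+00  0.000e+00 -1.000e-03]
```

Emit:
arm_command --slide '[[0, -0.16, -3], [0, -0.16, -5.7], [3, -0.16, -5.7], [6, -0.16, -5.7], [7.7, -0.16, -5.7], [7.7, -0.16, -5.7], [7.7, -0.16, -5.7]]' --turn '[[0, 0, 0], [0, 0, 0], [0, 0, 0], [0, 0, 0], [0, 0, 0], [0, 0, 0], [0, 0, 0]]' --grip '[255, 255, 255, 255, 255, 255, 255]'

```text
time_s: 5.6
ee_pos: [516.5, -167.9, 206.9]
ee_rot: [-142.0, 89.9, 150.1]
force: [0.2, 0.1, -0.0]
gripper_width: 22.7
```

```bash
python3 look.py 3
python3 - <<'E'
from h import *
go([516.6,-167.7,207],22.05)
im,d=env.grab_frame("side");b=im[...,::-1];cv2.imwrite("pics/s3.png",cv2.resize(b[80:200,240:400],None,fx=4,fy=4))
E
```

```text
slide cm [-2.2   0.1  -0.33] pos [ 517.4 -168.5  208. ] q6 [-19.3  16.   95.    0.   68.8 -41.3] w 22.7 F [0.2 0.8 0.3] t 5.65
  jaw 22.5 turn [-0.008  0.001 -0.001]
  jaw 202.5 turn [ 3.133e+00 -2.000e-03 -2.000e-03]
slide cm [ 0.1  -0.04 -0.1 ] pos [ 517.4 -168.5  208. ] q6 [-19.3  16.   95.    0.   68.8 -41.3] w 22.7 F [0.2 0.8 0.3] t 5.65
  jaw 22.05 turn [-0.     0.001 -0.001]
  jaw 202.05 turn [ 3.141e+00 -2.000e-03 -2.000e-03]
```

View pics/wrist3.png

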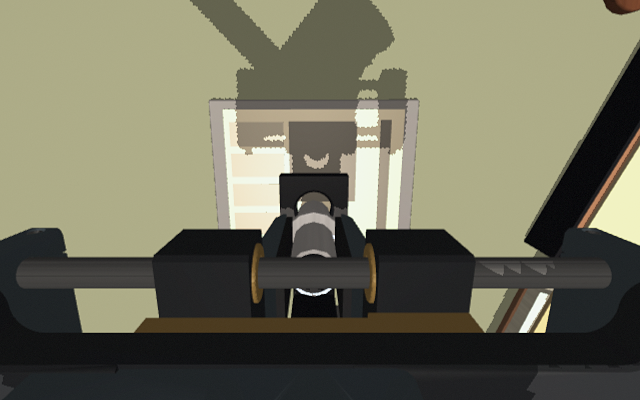

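View pics/s3.png

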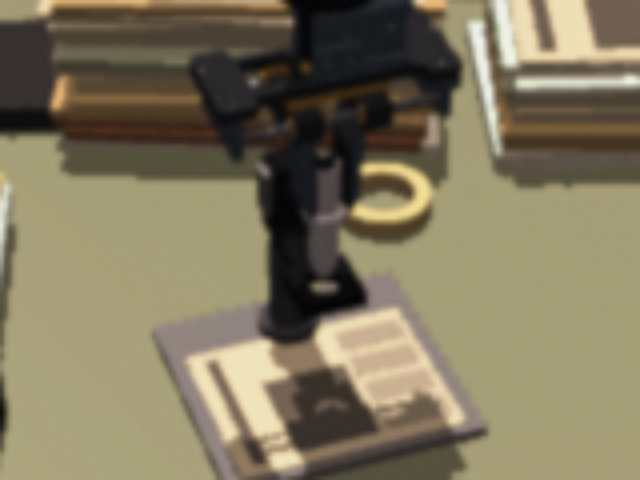

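Emit:
arm_command --slide '[[0.8, 0, 0], [1.6, 0, 0], [2.4, 0, 0], [3.2, 0, 0], [3.2, 0, 0]]' --turn '[[0, 0, 0], [0, 0, 0], [0, 0, 0], [0, 0, 0], [0, 0, 0]]' --grip '[255, 255, 255, 255, 255]'

```text
time_s: 6.12
ee_pos: [515.4, -168.8, 172.8]
ee_rot: [-132.6, 89.8, 159.3]
force: [-0.5, 0.2, -1.9]
gripper_width: 22.3
```

```bash
python3 look.py 4;python3 - <<'E'
import cv2
b=cv2.imread("pics/wrist4.png");cv2.imwrite("pics/c4.png",cv2.resize(b[150:300,250:390],None,fx=4,fy=4,interpolation=2))
E
```

```text
slide cm [-5.64  0.24 -0.33] pos [ 515.9 -168.9  173.6] q6 [-19.3  17.6  98.1   0.   64.5 -41.3] w 22.4 F [-1.   0.4 -0.9] t 6.1667
  jaw 22.5 turn [-0.01  -0.002  0.002]
  jaw 202.5 turn [3.132e+00 3.000e-03 3.000e-03]
```

View pics/c4.png

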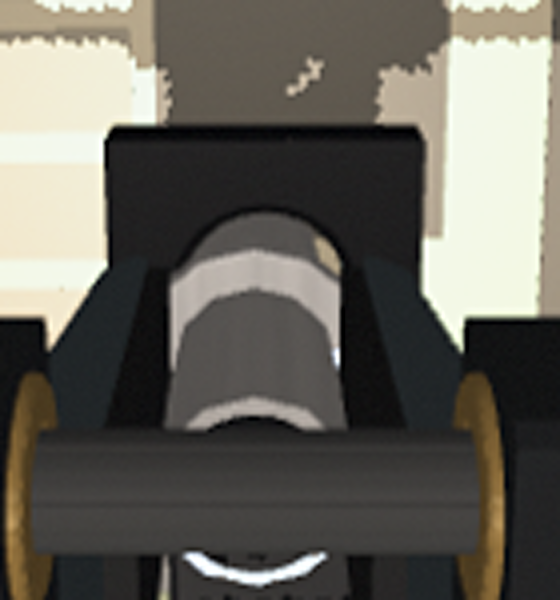

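Emit:
arm_command --slide '[[0, 0.12, -0.08], [0.6, 0.12, -0.08], [1.2, 0.12, -0.08], [1.8, 0.12, -0.08], [2.3, 0.12, -0.08], [2.6, 0.12, -0.08], [2.6, 0.12, -0.08]]' --turn '[[0, 0, 0], [0, 0, 0], [0, 0, 0], [0, 0, 0], [0, 0, 0], [0, 0, 0], [0, 0, 0]]' --grip '[255, 255, 255, 255, 255, 255, 255]'

```text
time_s: 6.75
ee_pos: [516.9, -167.7, 147.9]
ee_rot: [-133.8, 89.9, 158.2]
force: [0.2, -0.2, 0.1]
gripper_width: 22.4
```

```bash
python3 look.py 5;python3 - <<'E'
import cv2
b=cv2.imread("pics/wrist5.png");cv2.imwrite("pics/c5.png",cv2.resize(b[150:300,250:390],None,fx=4,fy=4,interpolation=2))
from h import *
im,d=env.grab_frame("side");b=im[...,::-1];cv2.imwrite("pics/s5.png",cv2.resize(b[80:200,240:400],None,fx=4,fy=4))
E
```

```text
slide cm [-8.16  0.08 -0.28] pos [ 517.3 -167.8  148.4] q6 [-19.2  18.9 100.1   0.   61.1 -41.1] w 22.9 F [ 0.1 -0.2 -0.3] t 6.8
  jaw 22.5 turn [-0.01  -0.001  0.001]
  jaw 202.5 turn [3.132e+00 1.000e-03 1.000e-03]
```

View pics/c5.png

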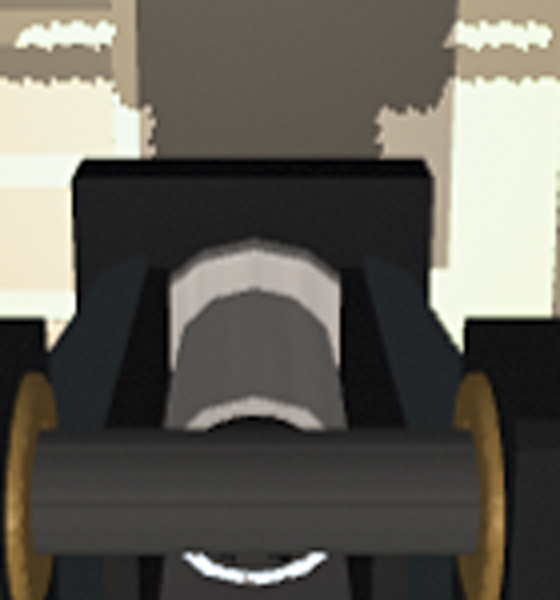

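View pics/s5.png

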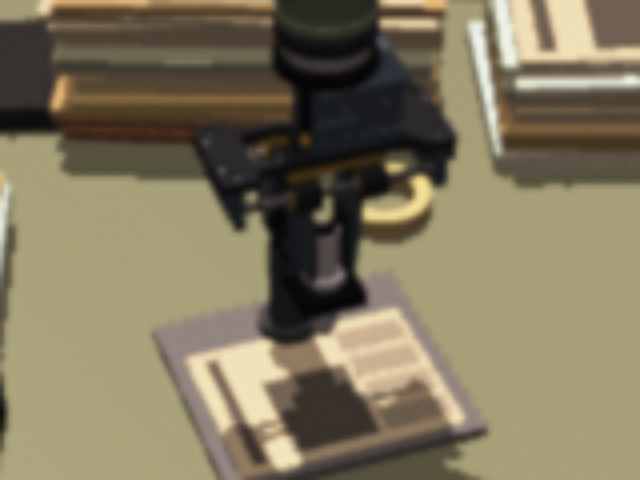

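Emit:
arm_command --slide '[[0.15, 0, 0], [0.3, 0, 0], [0.3, 0, 0], [0.3, 0, 0]]' --turn '[[0, 0, 0], [0, 0, 0], [0, 0, 0], [0, 0, 0]]' --grip '[255, 255, 255, 255]'

```text
time_s: 7.18
ee_pos: [517.5, -167.9, 146.0]
ee_rot: [111.5, 90.0, 43.5]
force: [0.6, -0.2, -0.0]
gripper_width: 22.7
```

Emit:
arm_command --slide '[[0.1, 0, 0], [0.2, 0, 0], [0.2, 0, 0]]' --turn '[[0, 0, 0], [0, 0, 0], [0, 0, 0]]' --grip '[255, 255, 255]'

```text
time_s: 7.43
ee_pos: [517.7, -167.9, 144.8]
ee_rot: [61.8, 89.9, -6.2]
force: [-1.2, 0.6, 4.0]
gripper_width: 22.8
```

Emit:
arm_command --slide '[[0, 0, 0], [0, 0, 0], [0, 0, 0], [0, 0, 0], [0, 0, 0], [-0.5, 0, 0], [-1.5, 0, 0], [-3, 0, 0], [-6, 0, 0], [-9, 0, 0], [-9, 0, 0]]' --turn '[[0, 0, 0], [0, 0, 0], [0, 0, 0], [0, 0, 0], [0, 0, 0], [0, 0, 0], [0, 0, 0], [0, 0, 0], [0, 0, 0], [0, 0, 0], [0, 0, 0]]' --grip '[80, 80, 80, 80, 80, 80, 80, 80, 80, 80, 80]'

```text
time_s: 8.35
ee_pos: [520.7, -169.0, 241.0]
ee_rot: [49.5, 89.3, -18.6]
force: [1.4, -1.3, 0.2]
gripper_width: 62.5
```

```bash
python3 look.py 6
python3 - <<'E'
from h import *
P=np.load("P6.npy")
# lamp pts
m=(P[...,2]>133)&(P[...,2]<178)&(np.hypot(P[...,0]-515.5,P[...,1]+167)<22)
Q=P[m];print("lamp",len(Q),Q.min(0),Q.max(0),Q.mean(0))
q=Q[Q[:,2]>168];print("top",len(q),cv2.minEnclosingCircle(q[:,:2].astype(np.float32)) if len(q) else 0)
go([547,-245,230],22.05)
E
```

```text
slide cm [ 0.83 -0.1  -0.43] pos [ 519.5 -168.6  238.3] q6 [-19.2  14.9  92.2   0.   72.5 -41.1] w 62.6 F [0.7 0.1 0.1] t 8.4
  jaw 22.5 turn [-0.01   0.006 -0.007]
  jaw 202.5 turn [ 3.132 -0.01  -0.009]
lamp 1010 [ 505.03403936 -178.75225986  133.03626169] [ 530.71576752 -153.612906    173.53957545] [ 515.46609767 -164.5416927   165.84688532]
top 741 ((516.5978393554688, -167.2962188720703), 11.520134925842285)
slide cm [ 0.87 -0.31  8.11] pos [ 519.5 -168.6  238.3] q6 [-19.2  14.9  92.2   0.   72.5 -41.1] w 62.6 F [0.7 0.1 0.1] t 8.4
  jaw 22.05 turn [-0.002  0.006 -0.007]
  jaw 202.05 turn [ 3.14  -0.01  -0.009]
```

View pics/wrist6.png

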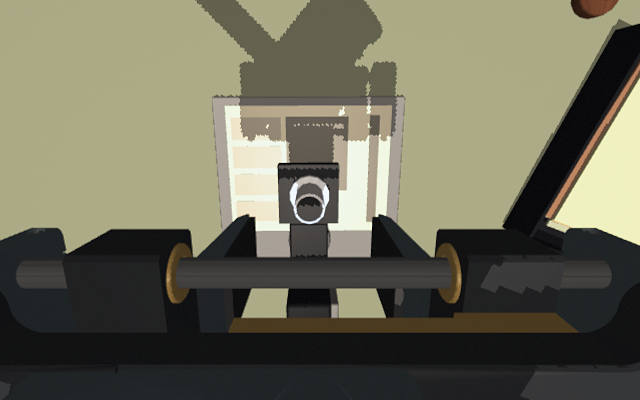

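Emit:
arm_command --slide '[[0.5, -0.3, 4], [0.5, -0.3, 8.1], [0.5, -0.3, 8.1], [0.5, -0.3, 8.1], [0.5, -0.3, 8.1]]' --turn '[[0, 0, 0], [0, 0, 0], [0, 0, 0], [0, 0, 0], [0, 0, 0]]' --grip '[20, 20, 20, 20, 20]'

```text
time_s: 8.82
ee_pos: [544.4, -243.8, 228.1]
ee_rot: [-151.4, 89.9, 140.5]
force: [-1.5, 0.2, -0.1]
gripper_width: 84.1
```

```bash
python3 look.py 7
python3 - <<'E'
from h import *
P=np.load("P7.npy")
m=(P[...,2]>179)&(P[...,2]<189)&(np.hypot(P[...,0]-547,P[...,1]+245)<35)
vv,uu=np.where(m)
Q=P[m];print("handletop",len(Q),uu.min(),uu.max(),vv.min(),vv.max(),cv2.minAreaRect(Q[:,:2].astype(np.float32)),np.median(Q[:,2]))
m=(P[...,2]>128)&(P[...,2]<174)&(np.hypot(P[...,0]-515.5,P[...,1]+167)<22)
Q=P[m];q=Q[Q[:,2]>168];print("lamp",len(Q),Q[:,2].max(),cv2.minEnclosingCircle(q[:,:2].astype(np.float32)) if len(q) else 0)
go([547,-245,149],22.05)
E
```

```text
slide cm [-0.14  0.39 -8.29] pos [ 544.4 -243.4  228.5] q6 [-25.2  20.1  86.    0.   74.  -47.2] w 83.8 F [ 0.5  0.2 -0.2] t 8.8667
  jaw 22.5 turn [-0.01  -0.002  0.001]
  jaw 202.5 turn [3.132e+00 1.000e-03 2.000e-03]
handletop 2052 293 343 208 248 ((547.365966796875, -245.51243591308594), (33.61025619506836, 27.759254455566406), 22.45033836364746) 183.23771730759105
lamp 1619 173.71056169876294 ((516.473876953125, -167.0377197265625), 11.446098327636719)
slide cm [7.95 0.19 0.26] pos [ 544.4 -243.4  228.5] q6 [-25.2  20.1  86.    0.   74.  -47.2] w 83.8 F [ 0.5  0.2 -0.2] t 8.8667
  jaw 22.05 turn [-0.002 -0.002  0.001]
  jaw 202.05 turn [3.14e+00 1.00e-03 2.00e-03]
```

View pics/wrist7.png

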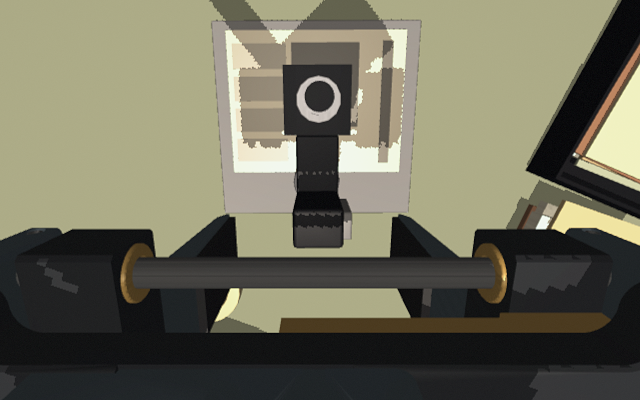

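Emit:
arm_command --slide '[[0, 0.27, 0.3], [3, 0.27, 0.3], [5.5, 0.27, 0.3], [7.5, 0.27, 0.3], [7.9, 0.27, 0.3], [7.9, 0.27, 0.3], [7.9, 0.27, 0.3], [7.9, 0.27, 0.3], [7.9, 0.27, 0.3], [7.9, 0.27, 0.3], [7.9, 0.27, 0.3], [7.9, 0.27, 0.3], [7.9, 0.27, 0.3], [7.9, 0.27, 0.3]]' --turn '[[0, 0, 0], [0, 0, 0], [0, 0, 0], [0, 0, 0], [0, 0, 0], [0, 0, 0], [0, 0, 0], [0, 0, 0], [0, 0, 0], [0, 0, 0], [0, 0, 0], [0, 0, 0], [0, 0, 0], [0, 0, 0]]' --grip '[20, 20, 20, 20, 20, 20, 255, 255, 255, 255, 255, 255, 255, 255]' --newtons 35

```text
time_s: 10.03
ee_pos: [548.6, -246.0, 150.3]
ee_rot: [-28.8, 90.0, -96.8]
force: [-3.6, -2.0, 5.2]
gripper_width: 33.9
```

```bash
python3 look.py 8
```

```text
slide cm [-7.97  0.11 -8.7 ] pos [ 548.6 -246.2  150.3] q6 [-25.3  23.6  92.3  -0.   64.1 -47.2] w 33.7 F [-1.   0.3  1.8] t 10.0833
  jaw 22.5 turn [-0.009  0.     0.   ]
  jaw 202.5 turn [ 3.132e+00  0.000e+00 -1.000e-03]
```

View pics/wrist8.png

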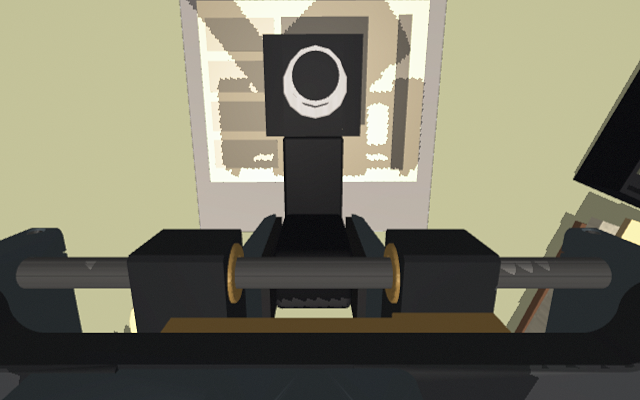

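Emit:
arm_command --slide '[[-0.3, 0, 0], [-0.8, 0, 0], [-1.3, 0, 0], [-1.8, 0, 0], [-2.3, 0, 0], [-2.8, 0, 0], [-3.3, 0, 0], [-3.8, 0, 0], [-4.3, 0, 0], [-4.8, 0, 0], [-5.2, 0, 0], [-5.5, 0, 0], [-5.8, 0, 0], [-6, 0, 0], [-6, 0, 0], [-6, 0, 0]]' --turn '[[0, 0, 0], [0, 0, 0], [0, 0, 0], [0, 0, 0], [0, 0, 0], [0, 0, 0], [0, 0, 0], [0, 0, 0], [0, 0, 0], [0, 0, 0], [0, 0, 0], [0, 0, 0], [0, 0, 0], [0, 0, 0], [0, 0, 0], [0, 0, 0]]' --grip '[255, 255, 255, 255, 255, 255, 255, 255, 255, 255, 255, 255, 255, 255, 255, 255]'

```text
time_s: 11.42
ee_pos: [548.5, -246.0, 210.1]
ee_rot: [-29.2, 90.0, -97.2]
force: [-0.3, -1.6, -2.3]
gripper_width: 33.6
```

```bash
python3 look.py 9
```

```text
slide cm [-2.    0.1  -8.69] pos [ 548.5 -246.   210. ] q6 [-25.2  21.1  87.2  -0.   71.7 -47.2] w 34.1 F [ 0.2 -1.9 -2.7] t 11.4667
  jaw 22.5 turn [-0.01  0.    0.  ]
  jaw 202.5 turn [ 3.132  0.    -0.   ]
```

View pics/wrist9.png

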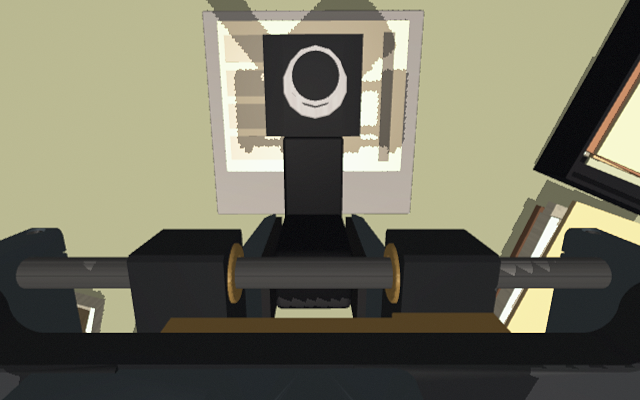

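The ring and lamp (315, 85) stay fixed in the hand's view while the board recedes, so the handle isn't slipping. I'll carry on past the first stop.

Emit:
arm_command --slide '[[-0.3, 0, 0], [-0.8, 0, 0], [-1.3, 0, 0], [-1.8, 0, 0], [-2.3, 0, 0], [-2.8, 0, 0], [-3.3, 0, 0], [-3.8, 0, 0], [-4.3, 0, 0], [-4.7, 0, 0], [-5.1, 0, 0], [-5.4, 0, 0], [-5.7, 0, 0], [-5.9, 0, 0], [-6, 0, 0], [-6.1, 0, 0], [-6.2, 0, 0], [-6.2, 0, 0], [-6.2, 0, 0]]' --turn '[[0, 0, 0], [0, 0, 0], [0, 0, 0], [0, 0, 0], [0, 0, 0], [0, 0, 0], [0, 0, 0], [0, 0, 0], [0, 0, 0], [0, 0, 0], [0, 0, 0], [0, 0, 0], [0, 0, 0], [0, 0, 0], [0, 0, 0], [0, 0, 0], [0, 0, 0], [0, 0, 0], [0, 0, 0]]' --grip '[255, 255, 255, 255, 255, 255, 255, 255, 255, 255, 255, 255, 255, 255, 255, 255, 255, 255, 255]'

```text
time_s: 13.05
ee_pos: [548.5, -245.9, 270.5]
ee_rot: [-141.3, 89.9, 150.7]
force: [2.2, -3.3, -16.0]
gripper_width: 33.8
```

```bash
python3 look.py 10
python3 - <<'E'
from h import *
P=np.load("P10.npy")
m=(P[...,2]>262)&(P[...,2]<300)&(np.hypot(P[...,0]-515.5,P[...,1]+167)<24)
Q=P[m];q=Q[Q[:,2]>286];print("lamp",len(Q),Q[:,2].max(),cv2.minEnclosingCircle(q[:,:2].astype(np.float32)) if len(q) else 0)
m=(abs(P[...,2]-246)<8)&(np.hypot(P[...,0]-515.5,P[...,1]+167)<40)
Q=P[m];print("plate z",np.median(Q[:,2]))
im,d=env.grab_frame("side");b=im[...,::-1];cv2.imwrite("pics/s10.png",cv2.resize(b[40:200,220:420],None,fx=3,fy=3))
E
```

```text
slide cm [ 4.06  0.1  -8.68] pos [ 548.5 -245.9  270.5] q6 [-25.2  19.3  81.1   0.   79.6 -47.2] w 34.1 F [  2.2  -2.8 -16.3] t 13.1
  jaw 22.5 turn [-0.01  -0.001  0.001]
  jaw 202.5 turn [3.132e+00 2.000e-03 2.000e-03]
lamp 2636 293.64715873825673 ((516.7012939453125, -166.8634490966797), 11.484686851501465)
plate z 245.68032919550615
```

View pics/s10.png

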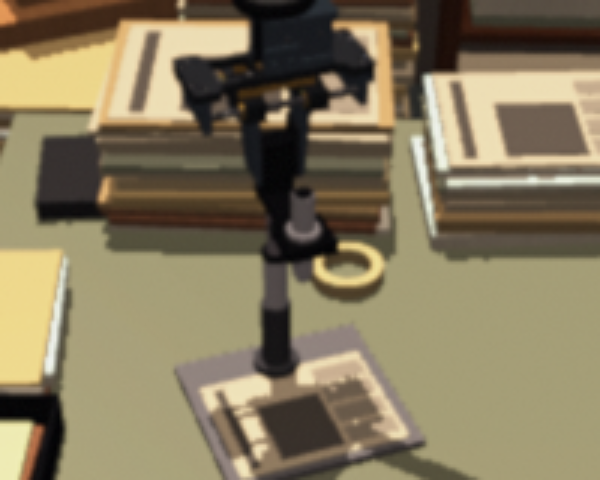

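View pics/wrist10.png

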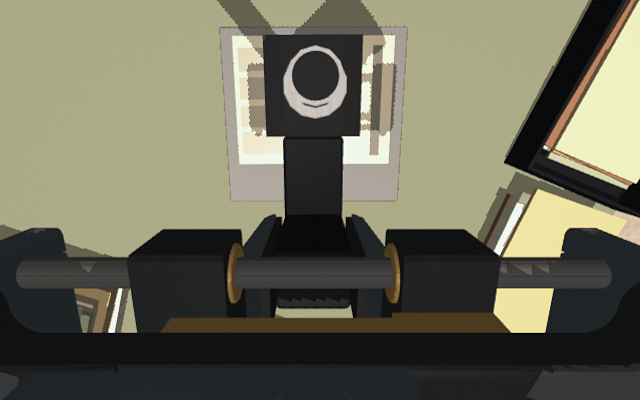

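Emit:
arm_command --slide '[[0, 0, 0], [0, 0, 0], [0, 0, 0], [0, 0, 0]]' --turn '[[0, 0, 0], [0, 0, 0], [0, 0, 0], [0, 0, 0]]' --grip '[255, 255, 255, 255]'

```text
time_s: 13.48
ee_pos: [548.4, -245.8, 270.6]
ee_rot: [-142.9, 89.9, 149.1]
force: [2.3, -3.4, -22.3]
gripper_width: 33.9
```

```bash
python3 -c "
from h import *
print(env.job_done())"
```

```text
the job is handed in; nothing more can be done
None
```

The job is handed in at 13.5 s, with the arm still holding the handle at the second stop. The hand-in gives no verdict, so the checks below are my own.

I took the silver collared lamp from the rack's middle hole, leaving the purple look-alike alone. I lowered it into the ring until I felt about 4 N of contact and let go. Then I gripped the handle and button at 35 N and pulled it straight up about 120 mm.

- **Stand height:** the ring plate measured 245.7 mm, against the 246 mm expected at the second stop. The pull at the stop was 16 N, rising to 22 N after the last settle.
- **Button:** the finger opening was 33.9 mm, which is the fully squeezed size, and it stayed there all the way up.
- **Lamp:** it is still in the ring, and its top looked round and 11.5 mm in radius. It measured about 1 mm off the ring centre, inside the camera's 2 mm error. Its top read 293.6 mm at most, about 2 mm above the expected 291 mm, and it read about 2 mm high with the stand down too.
- **Other objects:** the arm's path was planned clear of them and I felt no contact along it. I did not measure their positions again at the end.

No check failed.

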